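# Put the reagent bottles into their cold blocks

## Robot

A 6-joint arm with a two-finger parallel gripper is mounted at the origin on the work surface. World frame = base frame: x ahead of the robot, y to its left, z up, the work surface at z = 0. Lengths are in mm, angles in rad, forces in N, time in s.
With the tool pointing down it reaches from about 350 to 875 mm from the base axis. Payload 4.2 kg.
Tool frame: the origin (TCP) lies midway between the tips of the shut fingers; the grasp point (between the pads) lies 19 mm behind it; z points along the fingers, y is the line along which they close (so a half turn about z gives the same grasp; the last joint's range is limited). The gripper opens to 85 mm and grips with 20 to 120 N. Pads are 22 mm wide; open, the fingers measure 114 mm over their backs; the gripper's body (76 mm by 85 mm) begins 54 mm behind the grasp point. The pads swing forward as they close: fully open they stand 13 mm farther back than shut.
Start: joints at [-0.961, 0.385, 0.008, 0, -1.194, -0.259], TCP at [214.795, -586.909, 231.312] pointing down, gripper open.
Joint ranges: [-3.14, 3.14], [-1.21, 2.06], [-1.07, 1.41], [-3.16, 2.05], [-2.99, -0.16], [-3.1, 3.1]. Speed limits (rad/s): [2.79, 2.79, 3.14, 3.14, 3.14, 3.14].

## Interface

Orientations are given as a unit quaternion [x, y, z, w].
In Python, from bench import * gives the robot as it stands.
- The arm moves only by the tool drive_tool, never from a script. Its argument "plan" is a list that holds one entry, the list of rows, each a list of 5 numbers: the closure, from -1 (fully open) to 1 (shut), then the shift along the world's x, y, z in mm, then the turn about the world's z in degrees. A call has 1 to 20 rows; each row shifts and turns the commanded pose from where the row before left it; what a row does not reach is not made up. A row lasts 1/12 s, in which the tool goes at most 41.7 mm and 7.16 degrees, less where a joint would pass 70% of its speed; a pose out of reach is approached as far as the arm can. A call is refused whole if a number of a shift passes 41.7 or a number of a turn 7.16, either way. A call with a gripper value outside its range is refused whole. The fingers move at their own pace and stop on an object; the grip force is fixed at half the most. Time passes only in rows, so rows that do not move let the fingers close. It gives the time, the measured TCP pose, the force, the opening and the grip force at its end, in the units of the state.
- read_state(): the state, without advancing time (a new reading comes with each control period).
- get_image(name): name is "scene" or "top"; returns (picture, depth): 480x640x3 uint8, red, green, blue; 480x640 float32, mm along the optical axis (not along the pixel's ray), 0 where there is no reading.
- camera_model(name): a dict with "fx", "fy", "cx", "cy" (pixels), "R" (3x3) and "t" (3): a world point X has camera coordinates R X + t. Camera axes: x right, y down, z forward; pixel columns grow to the right and rows downward; lengths in mm; the calibration is good to about 2 mm. A picture is of the moment at which its call begins. camera_model takes no time and is no camera call.
- job_done(): hands the job in; it is judged then, once.
The state is a dict: "clock": time; "joints": joint angles; "joint_vel": joint speeds; "joint_efforts": joint torques, N m; "position": TCP position; "ee_rot": TCP orientation; "contact_force": force on the tool from outside, world axes, zero at the start; "wrist_torque": the same for the moment, N m; "gripper_width": finger opening in mm; "grasp_force": force on a finger pad.
Only numpy, scipy, OpenCV 4.12 (cv2) and the standard library are available. Lean on these libraries where they do the work, as an engineer would, in place of code of your own. Each camera call takes 0.05 s, during which the arm holds its last target. There are 200 camera calls.

## Task

The reagents are warming up on the bench: put each of the four narrow-necked reagent bottles into the aluminium cold block whose well is made for its size, smallest bottle in the smallest well up to largest in the largest, each standing upright on the floor of its well. Do not tip any bottle over on the way, and leave the two straight-sided sample jars standing where they are.

Things in the scene. Friction and masses are not known exactly. Their poses are not given: they have to be found in the camera images.
- bottle_20ml: the smallest of the four narrow-necked reagent bottles: round white plastic body 28 mm in diameter, sloping shoulder, black ribbed screw cap 22 mm in diameter and 20 mm tall, 68 mm tall overall with the cap, about 25 g; loose, upright on the bench at the start; the cap can be gripped from above. Origin: centre of the underside, z up along the bottle
- bottle_60ml: the second smallest of the four narrow-necked reagent bottles: round white plastic body 40 mm in diameter, sloping shoulder, black ribbed screw cap 28 mm in diameter and 20 mm tall, 86 mm tall overall with the cap, about 75 g; loose, upright on the bench at the start; the cap can be gripped from above. Origin: centre of the underside, z up along the bottle
- bottle_125ml: the second largest of the four narrow-necked reagent bottles: round white plastic body 52 mm in diameter, sloping shoulder, black ribbed screw cap 34 mm in diameter and 20 mm tall, 104 mm tall overall with the cap, about 150 g; loose, upright on the bench at the start; the cap can be gripped from above. Origin: centre of the underside, z up along the bottle
- bottle_250ml: the largest of the four narrow-necked reagent bottles: round white plastic body 64 mm in diameter, sloping shoulder, black ribbed screw cap 40 mm in diameter and 20 mm tall, 128 mm tall overall with the cap, about 280 g; loose, upright on the bench at the start; the cap can be gripped from above. Origin: centre of the underside, z up along the bottle
- block_20ml: cold block for the smallest bottle: square bare-aluminium block 62 x 62 mm, 34 mm tall, with one round well in its middle 38 mm in diameter, 24 mm deep with a 3 mm bevelled mouth, its floor 10 mm above the bench; fixed in place for the run, turned at random. Origin: centre of the underside on the bench, z up, x and y along the sides
- block_60ml: cold block for the second smallest bottle: square bare-aluminium block 74 x 74 mm, 34 mm tall, with one round well in its middle 50 mm in diameter, 24 mm deep with a 3 mm bevelled mouth, its floor 10 mm above the bench; fixed in place for the run, turned at random. Origin: centre of the underside on the bench, z up, x and y along the sides
- block_125ml: cold block for the second largest bottle: square bare-aluminium block 86 x 86 mm, 34 mm tall, with one round well in its middle 62 mm in diameter, 24 mm deep with a 3 mm bevelled mouth, its floor 10 mm above the bench; fixed in place for the run, turned at random. Origin: centre of the underside on the bench, z up, x and y along the sides
- block_250ml: cold block for the largest bottle: square bare-aluminium block 98 x 98 mm, 34 mm tall, with one round well in its middle 74 mm in diameter, 24 mm deep with a 3 mm bevelled mouth, its floor 10 mm above the bench; fixed in place for the run, turned at random. Origin: centre of the underside on the bench, z up, x and y along the sides
- jar_large: straight-sided sample jar, not to be moved: white body 50 mm in diameter, black lid 52 mm across as wide as the jar (no neck, no shoulder), 68 mm tall, about 90 g, loose. Origin: centre of the underside
- jar_small: straight-sided sample jar, not to be moved: white body 38 mm in diameter, black lid 40 mm across as wide as the jar (no neck, no shoulder), 52 mm tall, about 45 g, loose. Origin: centre of the underside
Mind the look-alikes: they are no part of the job. What is shaped like the block_125ml but yellow is not meant.

How it is judged:
By the outcome, as a careful person would: the job done as asked, in the order asked, and still so for the second after the job is handed in, with the robot touching nothing.
It also fails if it takes over 112 s, if anything falls off the work surface, if the arm or the gripper's body presses on something with over 40 N, if the wrist force passes 120 N, or if a joint passes its speed limit or range.

## Working session

There is one attempt and no reset: what is moved stays moved. The work goes in short steps, Python scripts to look and compute and a tool call to move; the robot and the scene stay as the last step left them, time stands still between calls to the robot, and variables do not carry over. Pictures are saved under pics/ and viewed, at most 14 in all, crops included, and the job is handed in when it is done.

Besides the shell and the picture viewer there is one more tool, called after "Emit:" in YAML: its name, and indented under it one key for each argument. drive_tool: Moves the arm, as the interface text tells. Its arguments: {"type":"object","properties":{"plan":{"type":"array"}},"required":["plan"]}

```bash
mkdir -p pics; python3 - <<'E'
from bench import *
import cv2, numpy as np
for n in("top","scene"):
    p,d=get_image(n); cv2.imwrite(f"pics/{n}0.png",p[:,:,::-1]); np.save(f"pics/{n}_d0.npy",d)
    m=camera_model(n); print(n,m)
s=read_state(); print(s)
E
```

```text
top {'fx': 526.642521993011, 'fy': 526.642521993011, 'cx': 322.04026395058094, 'cy': 234.3157369207149, 'R': array([[ 0.07374172, -0.99726973,  0.00390498],
       [-0.973984  , -0.07286014, -0.21458463],
       [ 0.21428328,  0.01202045, -0.97669759]]), 't': array([ -23.99049275,  486.23251477, 1272.66506007])}
scene {'fx': 592.566416174858, 'fy': 592.566416174858, 'cx': 318.5854128146171, 'cy': 245.9998127745527, 'R': array([[ 0.74450225,  0.66717768,  0.02429711],
       [ 0.43134525, -0.45292206, -0.78025822],
       [-0.50956617,  0.59138444, -0.62498541]]), 't': array([-358.39689839, -173.71229635, 1607.56845432])}
{'clock': 0.1, 'joints': array([-9.61391184e-01,  3.85452929e-01,  6.77221800e-03, -4.27468330e-04,
       -1.19399514e+00, -2.58619853e-01]), 'joint_vel': array([-0.00055183, -0.00165914,  0.00450118,  0.00156679,  0.00224973,
        0.00010295]), 'joint_efforts': array([-3.80067795e-04, -3.93319094e+01,  1.88929653e+01,  4.19795841e+00,
       -2.57647087e-03,  4.02936820e-06]), 'position': array([ 214.62140893, -586.4441462 ,  230.35203155]), 'ee_rot': array([-1.74417071e-01,  9.84671398e-01,  9.36173352e-04, -2.14936335e-04]), 'contact_force': array([ 0.73507467, -0.95036858, -0.4065846 ]), 'wrist_torque': array([-0.01770967,  0.00742342, -0.03021438]), 'grasp_force': 0.0, 'gripper_width': 85.17354223503531}
```

View pics/top0.png

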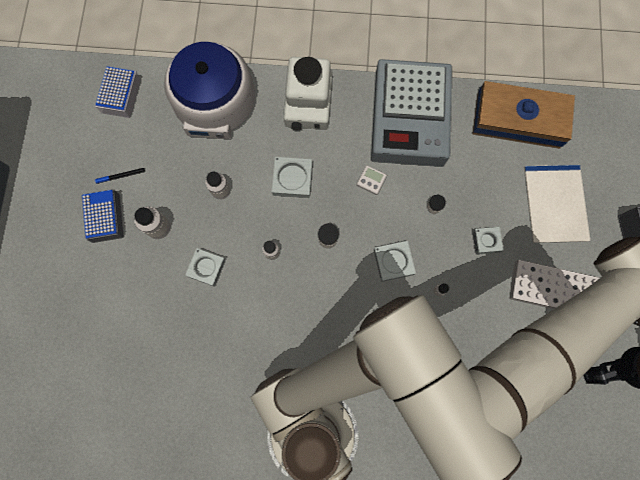

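View pics/scene0.png

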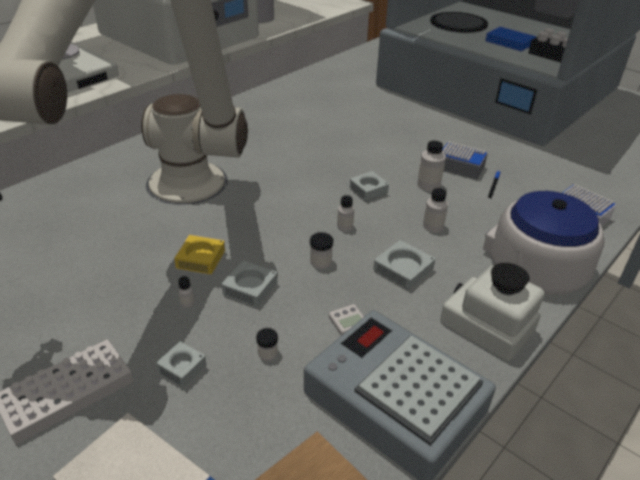

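```bash
cat > h.py <<'E'
import cv2, numpy as np
from bench import *
def world(name,d):
    m=camera_model(name); v,u=np.mgrid[:480,:640]
    c=np.stack([(u-m['cx'])/m['fx']*d,(v-m['cy'])/m['fy']*d,d],-1)
    return (c-m['t'])@m['R']
def ray(name,u,v,z):
    m=camera_model(name); r=np.array([(u-m['cx'])/m['fx'],(v-m['cy'])/m['fy'],1])@m['R']
    o=-m['t']@m['R']; return o+r*(z-o[2])/r[2]
def proj(name,X):
    m=camera_model(name); c=m['R']@np.array(X)+m['t']; return c[0]/c[2]*m['fx']+m['cx'],c[1]/c[2]*m['fy']+m['cy']
E
python3 - <<'E'
from h import *
d=np.load("pics/top_d0.npy"); W=world("top",d); p=cv2.imread("pics/top0.png")
def win(u,v,r): return slice(v-r,v+r+1),slice(u-r,u+r+1)
for n,u,v,h in[("b250",147,219,128),("b125",216,182,104),("b60",270,248,86),("b20",444,288,68),("jL",328,235,68),("jS",437,203,52)]:
    s=win(u,v,26); w=W[s]; z=w[...,2]; k=(abs(z-h)<8)&(d[s]>0)&(p[s].max(-1)<90)
    q=w[k]; (c,r)=cv2.minEnclosingCircle(q[:,:2].astype(np.float32)); print(n,k.sum(),q.mean(0).round(1),"circ",np.round(c,1),round(2*r,1),"zmax",np.percentile(z[d[s]>0],99.5).round(1))
for n,u,v in[("B250",292,176),("B125",397,260),("B60",206,266),("B20",488,240)]:
    s=win(u,v,32); w=W[s]; z=w[...,2]; k=((abs(z-34)<6)&(d[s]>0)).astype(np.uint8)
    _,l,st,ce=cv2.connectedComponentsWithStats(k); i=1+st[1:,4].argmax(); q=w[l==i]
    print(n,len(q),q[:,2].mean().round(1),cv2.minAreaRect(q[:,:2].astype(np.float32)))
def crop(us,vs,w,h,f,n): cv2.imwrite(n,cv2.resize(p[vs:vs+h,us:us+w],None,fx=f,fy=f,interpolation=cv2.INTER_CUBIC))
crop(120,150,200,140,4,"pics/c1.png"); crop(350,170,160,140,4,"pics/c2.png")
E
```

```text
b250 224 [484.9 441.3 125.8] circ [484.2 442.7] 42.9 zmax 129.2
b125 150 [598.2 290.9 101.6] circ [599. 292.] 35.4 zmax 104.8
b60 103 [440.6 138.4  84.4] circ [440.5 137.9] 28.3 zmax 87.6
b20 70 [ 372.5 -295.3   66.2] circ [ 373.4 -295.2] 23.9 zmax 725.4
jL 337 [487.1  -3.5  66.4] circ [488.1  -3.7] 53.9 zmax 70.7
jS 190 [ 593.5 -276.3   50.7] circ [ 593.5 -277.2] 42.7 zmax 54.7
B250 712 32.4 ((642.4367065429688, 101.9830322265625), (100.93592071533203, 98.80766296386719), 0.11430245637893677)
B125 673 32.8 ((438.1917419433594, -176.32803344726562), (86.55007934570312, 86.8473892211914), 16.241119384765625)
B60 532 32.5 ((386.849853515625, 301.52166748046875), (75.4176254272461, 74.31551361083984), 74.64971923828125)
B20 415 32.7 ((509.9099426269531, -414.19061279296875), (63.313724517822266, 63.84591293334961), 8.582540512084961)
```

View pics/c1.png

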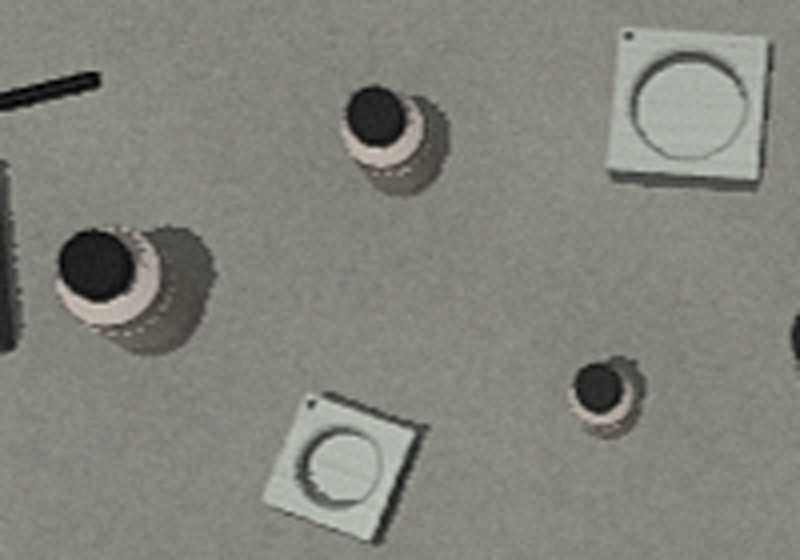

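View pics/c2.png

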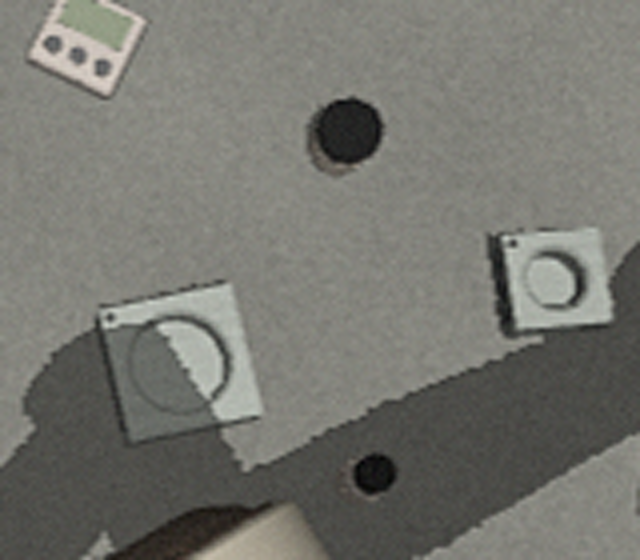

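Candidates in the top view:
- **Bottles:** 250 ml at (147,219), 125 ml at (216,182), 60 ml at (270,248) and 20 ml at (444,288). The measured cap diameters and heights match the description.
- **Jars to leave alone:** (328,235) and (437,203).
- **Aluminium blocks:** 250 ml at (292,176), 125 ml at (397,260), 60 ml at (206,266) and 20 ml at (488,240). The measured sides of 100, 87, 75 and 63 mm match.
- **Yellow decoy block:** at (200,253) in the scene view.

I'll start with the smallest bottle.

Emit:
drive_tool:
  plan:
    - [[-1,15.8,29.1,-10,0],[-1,15.8,29.1,-10,0],[-1,15.8,29.1,-10,0],[-1,15.8,29.1,-10,0],[-1,15.8,29.1,-10,0],[-1,15.8,29.1,-10,0],[-1,15.8,29.1,-10,0],[-1,15.8,29.1,-10,0],[-1,15.8,29.1,-10,0],[-1,15.8,29.1,-10,0],[-1,0,0,0,0],[-1,0,0,0,0]]

```text
clock: 1.1
position: [373.1, -294.5, 130.7]
ee_rot: [-0.176, 0.984, 0.0, -0.001]
contact_force: [0.4, -0.0, 0.2]
gripper_width: 85.6
grasp_force: 0.0
```

Emit:
drive_tool:
  plan:
    - [[-1,0,0,-30,0],[-1,0,0,-30,0],[-1,0,0,-16,0],[-1,0,0,-10,0],[-1,0,0,0,0],[-1,0,0,0,0],[1,0,0,0,0],[1,0,0,0,0],[1,0,0,0,0],[1,0,0,0,0],[1,0,0,0,0],[1,0,0,0,0],[1,0,0,0,0],[1,0,0,0,0],[1,0,0,0,0],[1,0,0,0,0]]

```text
clock: 2.43
position: [373.2, -296.0, 45.9]
ee_rot: [-0.175, 0.985, -0.0, 0.0]
contact_force: [0.2, 0.1, 5.5]
gripper_width: 19.7
grasp_force: 58.7
```

```bash
python3 - <<'E'
from h import *
print({k:np.round(v,2) for k,v in read_state().items() if k in("position","gripper_width","grasp_force","contact_force")})
p,d=get_image("scene"); u,v=map(int,proj("scene",(373,-295,60))); print(u,v)
cv2.imwrite("pics/g1.png",cv2.resize(p[v-70:v+50,max(u-80,0):u+80,::-1],None,fx=4,fy=4,interpolation=2))
E
```

```text
{'position': array([ 373.15, -296.03,   45.89]), 'contact_force': array([0.16, 0.09, 5.54]), 'grasp_force': np.float64(58.75), 'gripper_width': np.float64(19.67)}
182 282
```

View pics/g1.png

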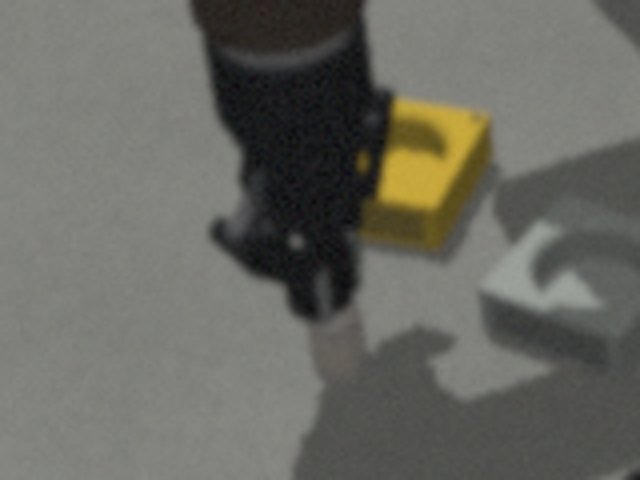

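The gripper holds the cap with 59 N at an opening of 19.7 mm. Next I lift it and check that it hangs straight.

Emit:
drive_tool:
  plan:
    - [[1,0,0,10,0],[1,0,0,20,0],[1,0,0,25,0],[1,0,0,25,0],[1,0,0,0,0],[1,0,0,0,0],[1,0,0,0,0]]

```text
clock: 3.07
position: [372.2, -295.5, 124.7]
ee_rot: [-0.174, 0.985, 0.0, -0.0]
contact_force: [0.1, 0.2, -0.6]
gripper_width: 19.9
grasp_force: 58.6
```

```bash
python3 - <<'E'
from h import *
p,d=get_image("scene"); u,v=map(int,proj("scene",(373,-295,120))); print(u,v)
cv2.imwrite("pics/g2.png",cv2.resize(p[v-40:v+80,max(u-80,0):u+80,::-1],None,fx=5,fy=5,interpolation=2))
E
```

```text
179 259
```

View pics/g2.png

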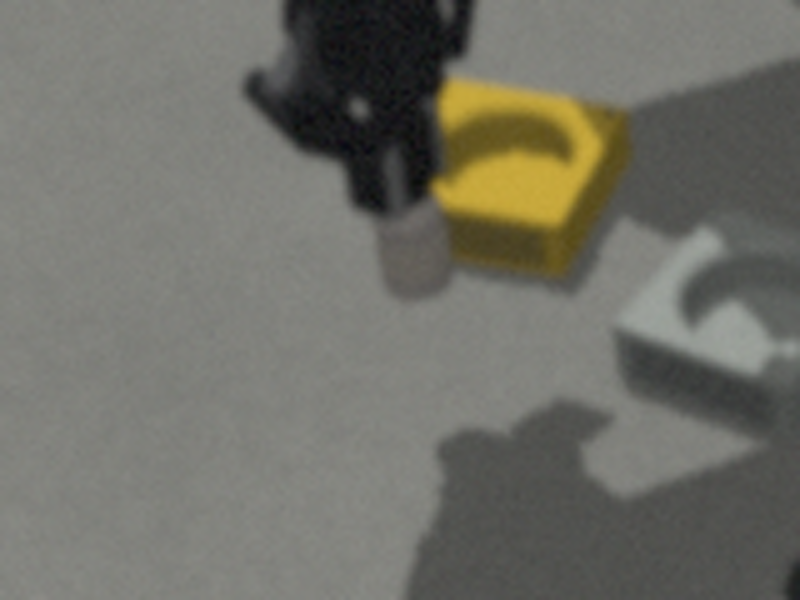

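It hangs upright, with its bottom at pixel (415,290) of the crop. Next it goes over the 20 ml block.

Emit:
drive_tool:
  plan:
    - [[1,23,-19.8,0,0],[1,23,-19.8,0,0],[1,23,-19.8,0,0],[1,23,-19.8,0,0],[1,23,-19.8,0,0],[1,22.8,-19.5,0,0],[1,0,0,0,0],[1,0,0,0,0],[1,0,0,-14,0],[1,0,0,0,0],[1,0,0,0,0]]

```text
clock: 4.03
position: [509.0, -413.3, 109.9]
ee_rot: [-0.175, 0.985, 0.001, -0.002]
contact_force: [0.4, -0.2, 0.7]
gripper_width: 20.1
grasp_force: 58.8
```

```bash
python3 - <<'E'
from h import *
p,d=get_image("scene"); u,v=map(int,proj("scene",(510,-414,60))); print(u,v)
cv2.imwrite("pics/g3.png",cv2.resize(p[v-60:v+60,max(u-80,0):u+80,::-1],None,fx=5,fy=5,interpolation=2))
E
```

```text
177 349
```

View pics/g3.png

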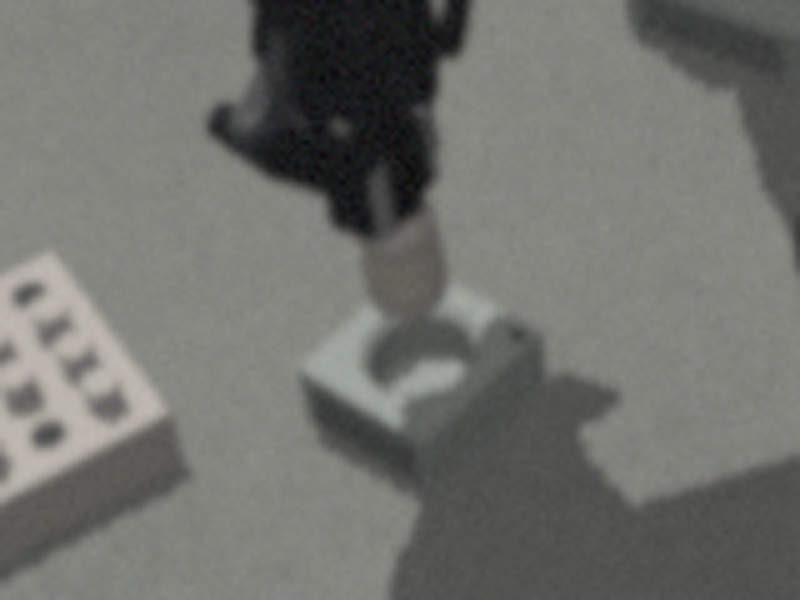

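The bottle bottom (405,300) is above the well (420,355), so I lower it with a slow finish.

Emit:
drive_tool:
  plan:
    - [[1,1,-0.7,-20,0],[1,0,0,-15,0],[1,0,0,-8,0],[1,0,0,-4,0],[1,0,0,-4,0],[1,0,0,0,0],[1,0,0,0,0],[1,0,0,0,0]]

```text
clock: 4.75
position: [512.1, -415.4, 61.3]
ee_rot: [-0.175, 0.985, -0.001, 0.001]
contact_force: [0.1, -0.5, 0.3]
gripper_width: 19.7
grasp_force: 58.8
```

Emit:
drive_tool:
  plan:
    - [[1,0,0,-2,0],[1,0,0,-2,0],[1,0,0,-1,0],[1,0,0,0,0],[1,0,0,0,0]]

```text
clock: 5.17
position: [511.8, -415.2, 56.0]
ee_rot: [-0.175, 0.985, -0.0, 0.0]
contact_force: [-0.5, 0.9, 2.8]
gripper_width: 20.1
grasp_force: 59.2
```

Emit:
drive_tool:
  plan:
    - [[0.3,0,0,0,0],[0,0,0,0,0],[-0.4,0,0,0,0],[-1,0,0,0,0],[-1,0,0,0,0],[-1,0,0,0,0],[-1,0,0,0,0],[-1,0,0,0,0],[-1,0,0,15,0],[-1,0,0,30,0],[-1,0,0,35,0],[-1,0,0,20,0],[-1,0,0,0,0],[-1,0,0,0,0]]

```text
clock: 6.33
position: [512.3, -415.4, 157.2]
ee_rot: [-0.174, 0.985, -0.001, 0.002]
contact_force: [-0.1, -0.2, -0.4]
gripper_width: 85.6
grasp_force: 0.0
```

```bash
python3 - <<'E'
from h import *
p,d=get_image("scene"); u,v=map(int,proj("scene",(510,-414,60))); print(u,v, read_state()["position"])
cv2.imwrite("pics/g4.png",cv2.resize(p[v-60:v+60,max(u-80,0):u+80,::-1],None,fx=5,fy=5,interpolation=2))
E
```

```text
177 349 [ 511.38353764 -414.83123294  155.35205088]
```

View pics/g4.png

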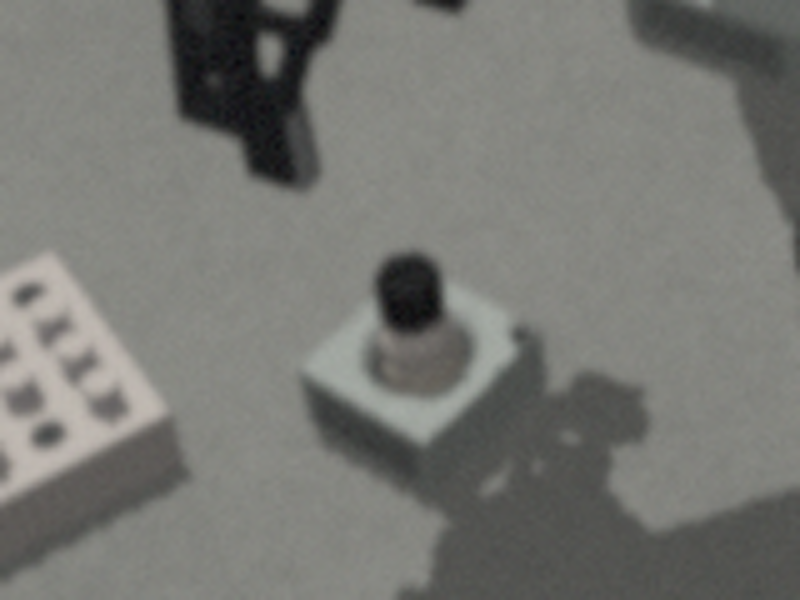

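The 20 ml bottle stands upright in its well (410,330). Next is the 60 ml bottle.

Emit:
drive_tool:
  plan:
    - [[-1,-4.4,34.6,0,0],[-1,-4.4,34.6,0,0],[-1,-4.4,34.6,0,0],[-1,-4.4,34.6,0,0],[-1,-4.4,34.6,0,0],[-1,-4.4,34.6,0,0],[-1,-4.4,34.6,0,0],[-1,-4.4,34.6,0,0],[-1,-4.4,34.6,0,0],[-1,-4.4,34.6,0,0],[-1,-4.4,34.6,0,0],[-1,-4.4,34.6,0,0],[-1,-4.4,34.6,0,0],[-1,-4.4,34.6,0,0],[-1,-4.4,34.6,0,0],[-1,-4.4,34.6,0,0],[-1,0,0,0,0],[-1,0,0,0,0]]

```text
clock: 7.88
position: [440.2, 139.6, 154.0]
ee_rot: [-0.176, 0.984, -0.001, -0.001]
contact_force: [0.5, -0.3, -0.3]
gripper_width: 85.4
grasp_force: 0.0
```

```bash
python3 - <<'E'
from h import *
print(read_state()["position"])
d=get_image("top")[1]; print(read_state()["position"])
E
```

```text
[440.15774076 139.61077991 154.03999902]
[440.1822744  138.54204084 154.05471637]
```

Emit:
drive_tool:
  plan:
    - [[-1,0,-0.6,-30,0],[-1,0,0,-30,0],[-1,0,0,-20,0],[-1,0,0,-11,0],[-1,0,0,0,0],[-1,0,0,0,0],[1,0,0,0,0],[1,0,0,0,0],[1,0,0,0,0],[1,0,0,0,0],[1,0,0,0,0],[1,0,0,0,0],[1,0,0,0,0],[1,0,0,0,0]]

```text
clock: 9.1
position: [441.8, 138.3, 65.1]
ee_rot: [-0.175, 0.985, 0.0, 0.001]
contact_force: [-0.9, -0.8, 5.4]
gripper_width: 26.5
grasp_force: 58.8
```

Emit:
drive_tool:
  plan:
    - [[1,0,0,10,0],[1,0,0,20,0],[1,0,0,25,0],[1,0,0,25,0],[1,0,0,0,0],[1,0,0,0,0],[1,0,0,0,0]]

```text
clock: 9.68
position: [440.3, 137.5, 143.5]
ee_rot: [-0.174, 0.985, -0.0, -0.001]
contact_force: [-0.5, 0.1, -0.6]
gripper_width: 26.3
grasp_force: 59.0
```

Emit:
drive_tool:
  plan:
    - [[1,-10.7,32.7,0,0],[1,-10.7,32.7,0,0],[1,-10.7,32.7,0,0],[1,-10.7,32.7,0,0],[1,-10.7,32.7,0,0],[1,0,0,0,0],[1,0,0,0,0],[1,0,0,-18,0],[1,0,0,0,0],[1,0,0,0,0]]

```text
clock: 10.52
position: [387.1, 299.4, 124.9]
ee_rot: [-0.174, 0.985, -0.002, -0.002]
contact_force: [-0.2, -0.7, -0.9]
gripper_width: 25.9
grasp_force: 59.2
```

```bash
python3 - <<'E'
from h import *
p,d=get_image("scene"); u,v=map(int,proj("scene",(387,301,60))); print(u,v, read_state()["position"])
cv2.imwrite("pics/g5.png",cv2.resize(p[v-60:v+60,max(u-80,0):u+80,::-1],None,fx=5,fy=5,interpolation=2))
E
```

```text
369 173 [387.65387168 300.1381585  125.75378646]
```

View pics/g5.png

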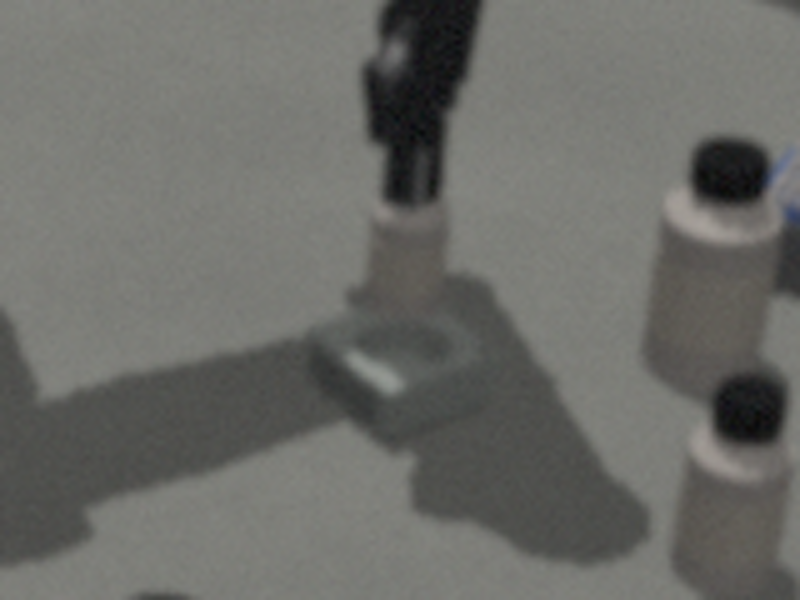

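The bottle is upright and its bottom (405,305) lines up with the well (405,345). I lower it.

Emit:
drive_tool:
  plan:
    - [[1,0,1.2,-20,0],[1,0,0,-15,0],[1,0,0,-8,0],[1,0,0,-3,0],[1,0,0,0,0],[1,0,0,-2,0],[1,0,0,-1,0],[1,0,0,0,0],[1,0,0,0,0]]

```text
clock: 11.32
position: [387.9, 302.8, 77.8]
ee_rot: [-0.175, 0.985, 0.0, 0.0]
contact_force: [0.8, 0.3, -0.2]
gripper_width: 25.8
grasp_force: 59.2
```

Emit:
drive_tool:
  plan:
    - [[1,0,0,-1,0],[1,0,0,-1,0],[1,0,0,-1,0],[1,0,0,0,0],[1,0,0,0,0]]

```text
clock: 11.73
position: [388.1, 303.0, 75.1]
ee_rot: [-0.175, 0.985, 0.0, 0.001]
contact_force: [-1.5, -1.3, 6.2]
gripper_width: 26.1
grasp_force: 60.0
```

Contact with the floor of the well. I release it and retreat.

Emit:
drive_tool:
  plan:
    - [[0.3,0,0,0,0],[0,0,0,0,0],[-0.4,0,0,0,0],[-1,0,0,0,0],[-1,0,0,0,0],[-1,0,0,0,0],[-1,0,0,0,0],[-1,0,0,0,0],[-1,0,0,15,0],[-1,0,0,30,0],[-1,0,0,35,0],[-1,0,0,20,0],[-1,0,0,0,0],[-1,0,0,0,0]]

```text
clock: 12.9
position: [387.9, 303.1, 175.5]
ee_rot: [-0.174, 0.985, 0.001, 0.001]
contact_force: [0.7, -0.5, -0.9]
gripper_width: 85.3
grasp_force: 0.0
```

Emit:
drive_tool:
  plan:
    - [[-1,30,-1.6,0,0],[-1,30,-1.6,0,0],[-1,30,-1.6,0,0],[-1,30,-1.6,0,0],[-1,30,-1.6,0,0],[-1,30,-1.6,0,0],[-1,30.5,-1.6,0,0],[-1,0,0,0,0],[-1,0,0,0,0]]

```text
clock: 13.65
position: [598.3, 290.3, 171.0]
ee_rot: [-0.173, 0.985, -0.001, -0.002]
contact_force: [-1.0, -0.1, -0.4]
gripper_width: 85.5
grasp_force: 0.0
```

```bash
python3 - <<'E'
from h import *
p,d=get_image("scene"); u,v=map(int,proj("scene",(430,301,60))); print(u,v, read_state()["position"])
cv2.imwrite("pics/g6.png",cv2.resize(p[v-70:v+70,max(u-90,0):u+90,::-1],None,fx=4,fy=4,interpolation=2))
E
```

```text
382 179 [597.41260007 290.59296354 171.77332688]
```

View pics/g6.png

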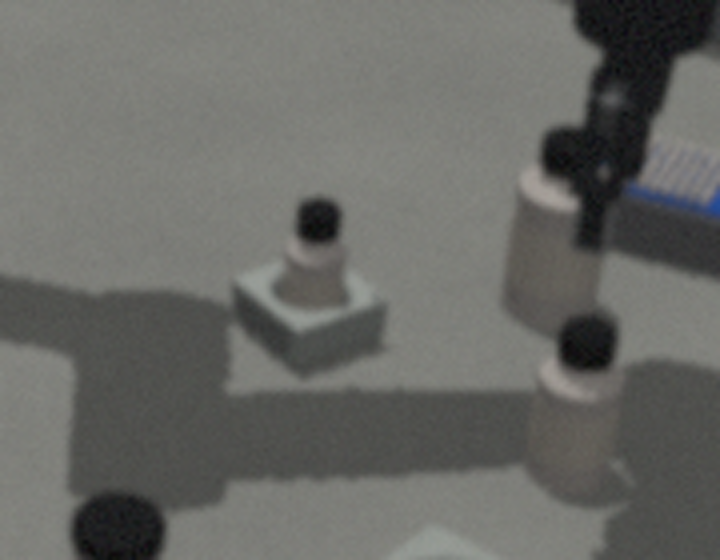

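The 60 ml bottle stands in its well (318,250). Next I grip the 125 ml bottle.

Emit:
drive_tool:
  plan:
    - [[-1,0.6,1,-30,0],[-1,0,0,-30,0],[-1,0,0,-20,0],[-1,0,0,-10,0],[-1,0,0,0,0],[-1,0,0,0,0],[1,0,0,0,0],[1,0,0,0,0],[1,0,0,0,0],[1,0,0,0,0],[1,0,0,0,0],[1,0,0,0,0],[1,0,0,0,0],[1,0,0,0,0]]

```text
clock: 14.87
position: [599.6, 293.0, 85.6]
ee_rot: [-0.175, 0.985, 0.0, 0.001]
contact_force: [-0.6, 1.5, 5.6]
gripper_width: 31.7
grasp_force: 59.8
```

Emit:
drive_tool:
  plan:
    - [[1,0,0,10,0],[1,0,0,20,0],[1,0,0,30,0],[1,0,0,30,0],[1,0,0,30,0],[1,0,0,0,0],[1,0,0,0,0],[1,0,0,0,0]]

```text
clock: 15.53
position: [597.6, 291.8, 202.9]
ee_rot: [-0.174, 0.985, -0.0, -0.002]
contact_force: [0.0, -0.0, -2.7]
gripper_width: 31.9
grasp_force: 59.7
```

Emit:
drive_tool:
  plan:
    - [[1,-6,-18,0,0],[1,-10.6,-31,0,0],[1,-10.6,-31,0,0],[1,-10.6,-31,0,0],[1,-10.6,-31,0,0],[1,-10.6,-31,0,0],[1,-10.6,-31,0,0],[1,-10.6,-31,0,0],[1,-10.6,-31,0,0],[1,-10.6,-31,0,0],[1,-10.6,-31,0,0],[1,-10.6,-31,0,0],[1,-10.6,-31,0,0],[1,-10.6,-31,0,0],[1,-10.6,-31,0,0],[1,-5.6,-16,0,0],[1,0,0,-25,0],[1,0,0,-30,0],[1,0,0,0,0],[1,0,0,0,0]]

```text
clock: 17.2
position: [436.6, -175.7, 147.3]
ee_rot: [-0.174, 0.985, 0.001, -0.004]
contact_force: [-0.3, 0.3, -1.3]
gripper_width: 32.0
grasp_force: 60.0
```

```bash
python3 - <<'E'
from h import *
p,d=get_image("scene"); u,v=map(int,proj("scene",(438,-176,70))); print(u,v, read_state()["position"])
cv2.imwrite("pics/g7.png",cv2.resize(p[v-60:v+60,max(u-80,0):u+80,::-1],None,fx=5,fy=5,interpolation=2))
E
```

```text
247 265 [ 438.4348478  -175.71203295  148.95787095]
```

View pics/g7.png

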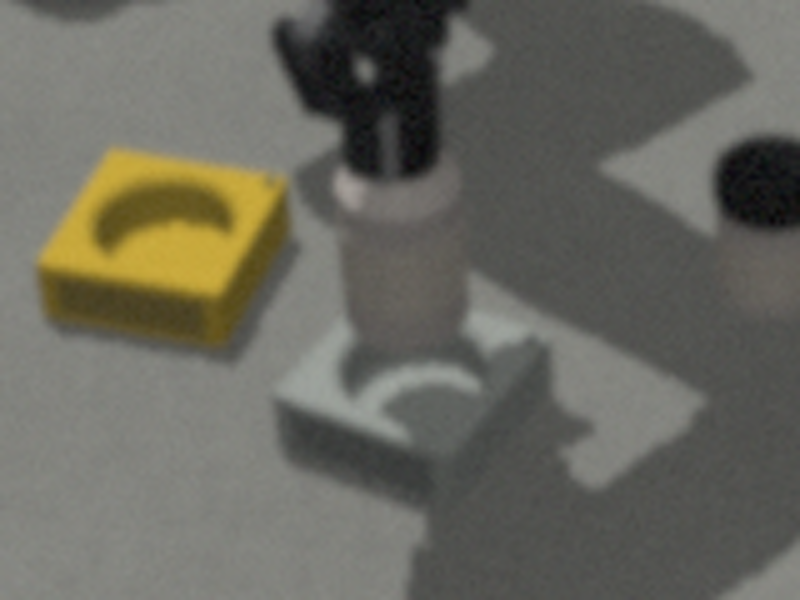

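The bottle is upright above the aluminium well (415,385), with the yellow block away to the left. I lower it.

Emit:
drive_tool:
  plan:
    - [[1,0,0,-20,0],[1,0,0,-15,0],[1,0,0,-10,0],[1,0,0,-4,0],[1,0,0,0,0],[1,0,0,-2,0],[1,0,0,-1,0],[1,0,0,0,0],[1,0,0,0,0]]

```text
clock: 18.0
position: [439.2, -175.6, 97.9]
ee_rot: [-0.175, 0.985, -0.0, 0.001]
contact_force: [0.3, -0.1, -1.0]
gripper_width: 31.8
grasp_force: 60.2
```

Emit:
drive_tool:
  plan:
    - [[1,0,0,-1,0],[1,0,0,-1,0],[1,0,0,-1,0],[1,0,0,0,0],[1,0,0,0,0]]

```text
clock: 18.42
position: [439.3, -175.7, 95.6]
ee_rot: [-0.175, 0.985, -0.0, 0.001]
contact_force: [-1.1, 1.4, 7.3]
gripper_width: 32.1
grasp_force: 61.1
```

Emit:
drive_tool:
  plan:
    - [[0.3,0,0,0,0],[0,0,0,0,0],[-0.4,0,0,0,0],[-1,0,0,0,0],[-1,0,0,0,0],[-1,0,0,0,0],[-1,0,0,0,0],[-1,0,0,0,0],[-1,0,0,15,0],[-1,0,0,30,0],[-1,0,0,35,0],[-1,0,0,25,0],[-1,0,0,0,0],[-1,0,0,0,0]]

```text
clock: 19.58
position: [439.5, -175.6, 200.7]
ee_rot: [-0.174, 0.985, -0.0, 0.002]
contact_force: [0.0, 0.5, -0.3]
gripper_width: 85.6
grasp_force: 0.0
```

Emit:
drive_tool:
  plan:
    - [[-1,2.4,32.5,0,0],[-1,2.4,32.5,0,0],[-1,2.4,32.5,0,0],[-1,2.4,32.5,0,0],[-1,2.4,32.5,0,0],[-1,2.4,32.5,0,0],[-1,2.4,32.5,0,0],[-1,2.4,32.5,0,0],[-1,2.4,32.5,0,0],[-1,2.4,32.5,0,0],[-1,2.4,32.5,0,0],[-1,2.4,32.5,0,0],[-1,2.4,32.5,0,0],[-1,2.4,32.5,0,0],[-1,2.4,32.5,0,0],[-1,2.4,32.5,0,0],[-1,2.4,32.5,0,0],[-1,2.4,32.5,0,0],[-1,2.4,32.5,0,0]]

```text
clock: 21.17
position: [483.6, 442.8, 196.9]
ee_rot: [-0.174, 0.985, -0.001, -0.002]
contact_force: [0.9, 0.2, 0.2]
gripper_width: 85.2
grasp_force: 0.0
```

```bash
python3 - <<'E'
from h import *
a=[]
for i in range(4): get_image("top"); a.append(read_state()["position"])
print(np.round(a,1))
p,d=get_image("scene"); cv2.imwrite("pics/s2.png",p[:,:,::-1])
E
```

```text
[[484.3 448.3 196.1]
 [483.7 445.4 195.8]
 [483.4 443.2 196. ]
 [483.5 441.8 196.6]]
```

View pics/s2.png

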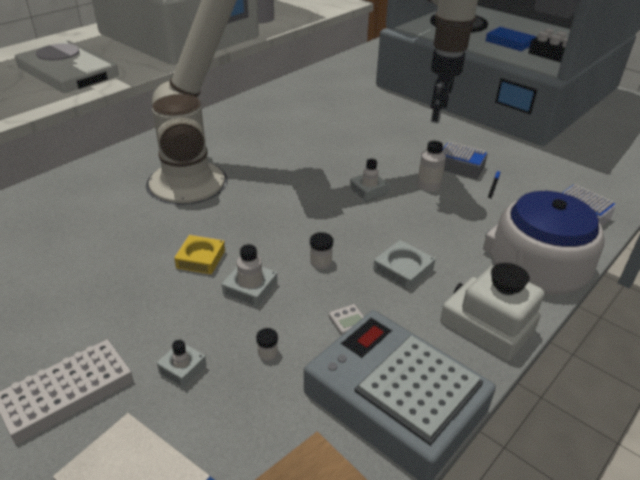

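Three bottles are seated: (372,175), (250,270) and (180,360). The jars haven't moved. Next I grip the 250 ml bottle.

Emit:
drive_tool:
  plan:
    - [[-1,0.8,0.3,-30,0],[-1,0,0,-30,0],[-1,0,0,-20,0],[-1,0,0,-11,0],[-1,0,0,0,0],[-1,0,0,0,0],[1,0,0,0,0],[1,0,0,0,0],[1,0,0,0,0],[1,0,0,0,0],[1,0,0,0,0],[1,0,0,0,0],[1,0,0,0,0],[1,0,0,0,0]]

```text
clock: 22.58
position: [485.9, 443.2, 109.9]
ee_rot: [-0.175, 0.985, 0.001, 0.001]
contact_force: [-0.5, 1.5, 5.5]
gripper_width: 38.0
grasp_force: 60.5
```

Emit:
drive_tool:
  plan:
    - [[1,0,0,10,0],[1,0,0,20,0],[1,0,0,25,0],[1,0,0,25,0],[1,0,0,10,0],[1,0,0,0,0],[1,0,0,0,0],[1,0,0,0,0]]

```text
clock: 23.25
position: [484.0, 441.1, 195.7]
ee_rot: [-0.174, 0.985, -0.001, -0.002]
contact_force: [-0.5, -0.3, -4.2]
gripper_width: 37.9
grasp_force: 60.8
```

Emit:
drive_tool:
  plan:
    - [[1,7,-15,0,0],[1,13,-28,0,0],[1,13,-28,0,0],[1,13,-28,0,0],[1,13,-28,0,0],[1,13,-28,0,0],[1,13,-28,0,0],[1,13,-28,0,0],[1,13,-28,0,0],[1,13,-28,0,0],[1,13,-28,0,0],[1,13,-28,0,0],[1,8,-16.5,0,0],[1,0,0,-15,0],[1,0,0,-15,0],[1,0,0,0,0],[1,0,0,0,0],[1,0,0,0,0]]

```text
clock: 24.75
position: [643.3, 102.6, 168.2]
ee_rot: [-0.175, 0.985, -0.0, -0.0]
contact_force: [0.8, -0.3, -3.2]
gripper_width: 37.6
grasp_force: 61.1
```

```bash
python3 - <<'E'
from h import *
p,d=get_image("scene"); u,v=map(int,proj("scene",(642,102,70))); print(u,v, read_state()["position"])
cv2.imwrite("pics/g8.png",cv2.resize(p[v-60:v+60,max(u-80,0):u+80,::-1],None,fx=5,fy=5,interpolation=2))
E
```

```text
405 247 [643.59654939 102.88333388 168.88590749]
```

View pics/g8.png

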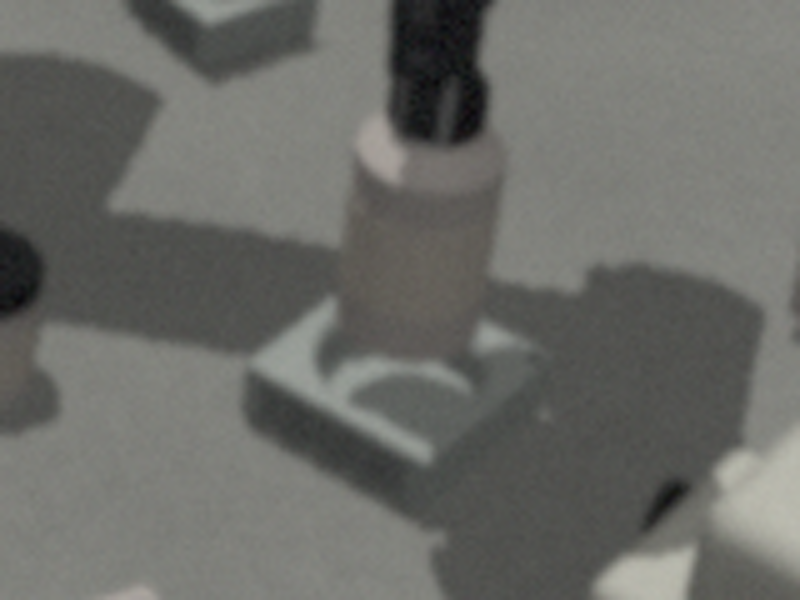

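The bottle is upright above the largest well (400,385). I lower it.

Emit:
drive_tool:
  plan:
    - [[1,-1,-0.8,-20,0],[1,0,0,-15,0],[1,0,0,-8,0],[1,0,0,-3,0],[1,0,0,0,0],[1,0,0,-1,0],[1,0,0,-1,0],[1,0,0,0,0],[1,0,0,0,0]]

```text
clock: 25.55
position: [642.5, 102.0, 121.0]
ee_rot: [-0.175, 0.985, 0.0, 0.001]
contact_force: [-0.5, -1.3, -4.6]
gripper_width: 38.1
grasp_force: 61.1
```

Emit:
drive_tool:
  plan:
    - [[1,0,0,-1,0],[1,0,0,-1,0],[1,0,0,0,0],[1,0,0,0,0]]

```text
clock: 25.88
position: [643.0, 102.2, 119.9]
ee_rot: [-0.175, 0.985, -0.0, 0.001]
contact_force: [-1.3, 0.8, 5.5]
gripper_width: 37.8
grasp_force: 61.8
```

Emit:
drive_tool:
  plan:
    - [[0.2,0,0,0,0],[-0.1,0,0,0,0],[-0.4,0,0,0,0],[-1,0,0,0,0],[-1,0,0,0,0],[-1,0,0,0,0],[-1,0,0,0,0],[-1,0,0,0,0],[-1,0,0,15,0],[-1,0,0,30,0],[-1,0,0,35,0],[-1,0,0,35,0],[-1,0,0,30,0],[-1,0,0,0,0],[-1,0,0,0,0]]

```text
clock: 27.13
position: [643.1, 102.2, 266.1]
ee_rot: [-0.175, 0.985, 0.001, 0.003]
contact_force: [-0.6, -0.2, -1.2]
gripper_width: 85.2
grasp_force: 0.0
```

```bash
python3 - <<'E'
from h import *
p,d=get_image("scene"); cv2.imwrite("pics/s3.png",p[:,:,::-1])
W=world("scene",d)
for n,x,y,h in[("b20",510,-414,78),("b60",387,301.5,96),("b125",438,-176,114),("b250",642.5,102,138),("jL",487,-3.5,68),("jS",593.5,-276.5,52)]:
    k=(np.hypot(W[...,0]-x,W[...,1]-y)<32)&(abs(W[...,2]-h)<8)&(p.max(-1)<110); q=W[k]
    print(n,h,len(q),q.mean(0).round(1),np.percentile(q[:,2],97).round(1))
E
```

```text
b20 78 134 [ 514.5 -414.1   77.7] 81.6
b60 96 85 [390.2 301.8  96.1] 100.9
b125 114 195 [ 442.7 -176.9  114. ] 118.3
b250 138 236 [645.1 100.4 138.2] 142.8
jL 68 347 [490.6  -4.9  68.7] 72.7
jS 52 338 [ 597.  -276.8   52.2] 55.7
```

View pics/s3.png

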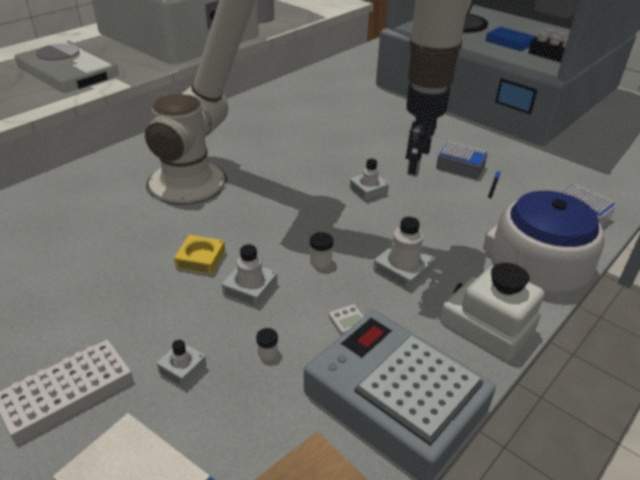

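All four bottles stand upright in their own wells, at (180,355), (372,175), (250,268) and (407,248). The cap heights match standing on the well floors, and the jars are where they were.

```bash
python3 -c "
from bench import *
print(job_done())"
```

```text
the job is handed in; nothing more can be done
None
```

All four bottles are standing upright in their matching cold blocks, the two jars were left where they were, and the job was handed in at about 27 s of the 112 s allowed.

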